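Fit the wagon wheels and lock them with axle clips

TASK

Fit every wheel that is laid out (one or two) to the tiger wagon's side panel: on a free axle end thread a white spacer down to the flange, then the wheel, hub up, fully home on the spacer, then lay an axle clip flat on the hub and push it sideways with the clip fork, never with the fingers, until it snaps into the axle's groove. When every wheel is clipped on, lay the fork back flat in the middle of its green mat, and leave the paint bottles and the yellow bin as they are.

Things in the scene. Friction and masses are not known exactly. Their poses are not given: they have to be found in the camera images.
- panel: side panel of a push wagon, plywood painted orange with black tiger stripes, fixed flat on the bench, 160 mm (its x) by 360 mm (its y), 18 mm thick. Origin: centre of its underside, on the bench. Its two axle ends stand upright on it, 210 mm apart
- axle_1 (a point): axle end towards the panel's +y: its centre line at the top of its flange (64 mm across), 22 mm above the bench, where the spacer rests. Steel stub 22 mm in diameter. Up from this point: full diameter to 46 mm, bevel to 49, clip groove 16 mm in diameter from 49 to 60, head 22 mm in diameter from 60, tapering from 63 to 13 mm at its top end at 69
- axle_2 (a point): axle end towards the panel's -y: its centre line at the top of its flange (64 mm across), 22 mm above the bench, where the spacer rests. Steel stub 22 mm in diameter. Up from this point: full diameter to 46 mm, bevel to 49, clip groove 16 mm in diameter from 49 to 60, head 22 mm in diameter from 60, tapering from 63 to 13 mm at its top end at 69
- wheel_1: blue plywood wheel, hub up, 0.2 kg; may be absent (None). Origin: centre of its underside, z up. Disc 106 mm over the tyre, 18 mm thick; on it a pale wooden hub boss 66 mm in diameter, 18 mm tall (grip it across the boss), so the hub face is 36 mm above the underside. Bore 25 mm. It goes on hub up, on top of a spacer: home when its underside is 36 mm and its hub face 72 mm above the bench
- wheel_2: blue plywood wheel, hub up, 0.2 kg; may be absent (None). Origin: centre of its underside, z up. Disc 106 mm over the tyre, 18 mm thick; on it a pale wooden hub boss 66 mm in diameter, 18 mm tall (grip it across the boss), so the hub face is 36 mm above the underside. Bore 25 mm. It goes on hub up, on top of a spacer: home when its underside is 36 mm and its hub face 72 mm above the bench
- spacer_1: white plastic spacer ring, 56 mm outside, 27 mm bore, 14 mm thick, 60 g, lying flat. Origin: centre of its underside, z up. It goes on an axle first, flat on the flange
- spacer_2: white plastic spacer ring, 56 mm outside, 27 mm bore, 14 mm thick, 60 g, lying flat. Origin: centre of its underside, z up. It goes on an axle first, flat on the flange
- clip_1: split clip of dark steel, lying flat, 8 mm thick, 44 g. Origin: seat centre (on the axle's line once snapped in) at its underside; +x mouth side, z up. Back bar x -18 to -9 mm, 44 mm wide; two sprung jaws from it to x = 13 mm, with nibs at x = 7.8 mm leaving an 11 mm throat. It may lie on the hub face with its tab past the edge while its seat is within 24 mm of the axle's line
- clip_2: split clip of dark steel, lying flat, 8 mm thick, 44 g. Origin: seat centre (on the axle's line once snapped in) at its underside; +x mouth side, z up. Back bar x -18 to -9 mm, 44 mm wide; two sprung jaws from it to x = 13 mm, with nibs at x = 7.8 mm leaving an 11 mm throat. It may lie on the hub face with its tab past the edge while its seat is within 24 mm of the axle's line
- clip_1_tab (a point): middle of clip 1's red plastic thumb tab, 30 mm behind the clip's origin (x = -30 mm), 11 mm above its underside. The tab is 24 mm long (clip x -42 to -18 mm), 14 mm wide, 22 mm tall: grip the clip across it
- clip_2_tab (a point): middle of clip 2's red plastic thumb tab, 30 mm behind the clip's origin (x = -30 mm), 11 mm above its underside. The tab is 24 mm long (clip x -42 to -18 mm), 14 mm wide, 22 mm tall: grip the clip across it
- clip_1_left (a joint): left jaw of clip 1: spring hinge, 0 at rest, grows as sprung outwards, about 0.15 rad at the tightest point, near 0 once snapped in. Slid along the hub face from any side, the nibs meet the groove when the seat is 15 mm short of the axle's line; over the next 10 mm it snaps in, at a push of about 9 N (oiled nibs)
- clip_1_right (a joint): right jaw of clip 1: spring hinge, 0 at rest, grows as sprung outwards, about 0.15 rad at the tightest point, near 0 once snapped in. Slid along the hub face from any side, the nibs meet the groove when the seat is 15 mm short of the axle's line; over the next 10 mm it snaps in, at a push of about 9 N (oiled nibs)
- clip_2_left (a joint): left jaw of clip 2: spring hinge, 0 at rest, grows as sprung outwards, about 0.15 rad at the tightest point, near 0 once snapped in. Slid along the hub face from any side, the nibs meet the groove when the seat is 15 mm short of the axle's line; over the next 10 mm it snaps in, at a push of about 9 N (oiled nibs)
- clip_2_right (a joint): right jaw of clip 2: spring hinge, 0 at rest, grows as sprung outwards, about 0.15 rad at the tightest point, near 0 once snapped in. Slid along the hub face from any side, the nibs meet the groove when the seat is 15 mm short of the axle's line; over the next 10 mm it snaps in, at a push of about 9 N (oiled nibs)
- fork: clip fork, 200 mm long, 0.16 kg: yellow and black handle 104 mm long, 24 wide, 26 tall; steel blade 6 mm thick along its +x, mid-plane 13 mm above the underside. Origin: centre of the handle's underside, z up as it lies flat. Balances 25 mm ahead of the origin. Two tines, 36 mm long, 9 wide, 20 mm apart: the gap takes the clip's tab, the tine ends push its back bar on both sides of the tab
- fork_mid (a point): middle of the fork's overall length, on its axis: 48 mm ahead of the fork's origin and 13 mm above its underside
- fork_tip (a point): point midway between the two tine ends, on the fork's axis: 148 mm ahead of the fork's origin and 13 mm above its underside
- mat: green mat fixed flat on the bench, 250 mm (its x) by 130 mm (its y), 4 mm thick; the fork's place. Origin: centre of its underside
- paint_green: bystander: green paint bottle with white cap, 42 mm in diameter, 120 mm tall, standing. Origin: centre of its underside
- paint_orange: bystander: orange paint bottle with white cap, 42 mm in diameter, 120 mm tall, standing. Origin: centre of its underside
- yellow_bin: bystander: open yellow stock bin, 120 by 190 mm, 85 mm tall. Origin: centre of its underside
Things that resemble listed ones, but are neither listed nor needed, are in the scene too. Leave any blue or pink look-alike of the spacer_1 alone.

How it is judged:
On the way, in this order (a step that is already met when the one before it is completed fails the run):
1. a wheel is home on an axle, at the height that the spacer under it gives (((horizontal distance between wheel_1 and axle_1 below 0.0045 m and height (world z) of wheel_1 between 0.033 and 0.0395 m and angle between wheel_1's own z axis and vertical below 0.08 rad) or (horizontal distance between wheel_1 and axle_2 below 0.0045 m and height (world z) of wheel_1 between 0.033 and 0.0395 m and angle between wheel_1's own z axis and vertical below 0.08 rad) or (horizontal distance between wheel_2 and axle_1 below 0.0045 m and height (world z) of wheel_2 between 0.033 and 0.0395 m and angle between wheel_2's own z axis and vertical below 0.08 rad) or (horizontal distance between wheel_2 and axle_2 below 0.0045 m and height (world z) of wheel_2 between 0.033 and 0.0395 m and angle between wheel_2's own z axis and vertical below 0.08 rad))), for 0.2 s.
2. the fork pushes a clip that lies before an axle's groove, not yet snapped in (((contact force between fork and clip_1 above 1.5 N and horizontal distance between clip_1 and axle_1 between 0.006 and 0.03 m and height (world z) of clip_1 above 0.066 m) or (contact force between fork and clip_1 above 1.5 N and horizontal distance between clip_1 and axle_2 between 0.006 and 0.03 m and height (world z) of clip_1 above 0.066 m) or (contact force between fork and clip_2 above 1.5 N and horizontal distance between clip_2 and axle_1 between 0.006 and 0.03 m and height (world z) of clip_2 above 0.066 m) or (contact force between fork and clip_2 above 1.5 N and horizontal distance between clip_2 and axle_2 between 0.006 and 0.03 m and height (world z) of clip_2 above 0.066 m))), for 0.03 s.
At the end, for the whole second after the job is handed in: Each wheel present is level and home on an axle (within 4.5 mm of its line, underside 33 to 39.5 mm high), a spacer flat on the flange below it, a clip snapped in the groove above it (within 4 mm). The fork lies flat, its middle within 50 mm of the mat's. All at rest ((((horizontal distance between wheel_1 and axle_1 below 0.0045 m and height (world z) of wheel_1 between 0.033 and 0.0395 m and angle between wheel_1's own z axis and vertical below 0.08 rad) and ((horizontal distance between spacer_1 and axle_1 below 0.0055 m and height (world z) of spacer_1 between 0.019 and 0.0255 m and angle between spacer_1's own z axis and vertical below 0.08 rad) or (horizontal distance between spacer_2 and axle_1 below 0.0055 m and height (world z) of spacer_2 between 0.019 and 0.0255 m and angle between spacer_2's own z axis and vertical below 0.08 rad)) and ((horizontal distance between clip_1 and axle_1 below 0.004 m and height (world z) of clip_1 between 0.068 and 0.079 m and angle between clip_1's own z axis and vertical below 0.12 rad) or (horizontal distance between clip_2 and axle_1 below 0.004 m and height (world z) of clip_2 between 0.068 and 0.079 m and angle between clip_2's own z axis and vertical below 0.12 rad))) or ((horizontal distance between wheel_1 and axle_2 below 0.0045 m and height (world z) of wheel_1 between 0.033 and 0.0395 m and angle between wheel_1's own z axis and vertical below 0.08 rad) and ((horizontal distance between spacer_1 and axle_2 below 0.0055 m and height (world z) of spacer_1 between 0.019 and 0.0255 m and angle between spacer_1's own z axis and vertical below 0.08 rad) or (horizontal distance between spacer_2 and axle_2 below 0.0055 m and height (world z) of spacer_2 between 0.019 and 0.0255 m and angle between spacer_2's own z axis and vertical below 0.08 rad)) and ((horizontal distance between clip_1 and axle_2 below 0.004 m and height (world z) of clip_1 between 0.068 and 0.079 m and angle between clip_1's own z axis and vertical below 0.12 rad) or (horizontal distance between clip_2 and axle_2 below 0.004 m and height (world z) of clip_2 between 0.068 and 0.079 m and angle between clip_2's own z axis and vertical below 0.12 rad)))) and (((horizontal distance between wheel_2 and axle_1 below 0.0045 m and height (world z) of wheel_2 between 0.033 and 0.0395 m and angle between wheel_2's own z axis and vertical below 0.08 rad) and ((horizontal distance between spacer_1 and axle_1 below 0.0055 m and height (world z) of spacer_1 between 0.019 and 0.0255 m and angle between spacer_1's own z axis and vertical below 0.08 rad) or (horizontal distance between spacer_2 and axle_1 below 0.0055 m and height (world z) of spacer_2 between 0.019 and 0.0255 m and angle between spacer_2's own z axis and vertical below 0.08 rad)) and ((horizontal distance between clip_1 and axle_1 below 0.004 m and height (world z) of clip_1 between 0.068 and 0.079 m and angle between clip_1's own z axis and vertical below 0.12 rad) or (horizontal distance between clip_2 and axle_1 below 0.004 m and height (world z) of clip_2 between 0.068 and 0.079 m and angle between clip_2's own z axis and vertical below 0.12 rad))) or ((horizontal distance between wheel_2 and axle_2 below 0.0045 m and height (world z) of wheel_2 between 0.033 and 0.0395 m and angle between wheel_2's own z axis and vertical below 0.08 rad) and ((horizontal distance between spacer_1 and axle_2 below 0.0055 m and height (world z) of spacer_1 between 0.019 and 0.0255 m and angle between spacer_1's own z axis and vertical below 0.08 rad) or (horizontal distance between spacer_2 and axle_2 below 0.0055 m and height (world z) of spacer_2 between 0.019 and 0.0255 m and angle between spacer_2's own z axis and vertical below 0.08 rad)) and ((horizontal distance between clip_1 and axle_2 below 0.004 m and height (world z) of clip_1 between 0.068 and 0.079 m and angle between clip_1's own z axis and vertical below 0.12 rad) or (horizontal distance between clip_2 and axle_2 below 0.004 m and height (world z) of clip_2 between 0.068 and 0.079 m and angle between clip_2's own z axis and vertical below 0.12 rad)))) and horizontal distance between fork_mid and mat below 0.05 m and height (world z) of fork below 0.012 m and angle between fork's own z axis and vertical below 0.12 rad and linear speed of each of fork, wheel_1, wheel_2, clip_1, clip_2 below 0.02 m/s); the robot touches nothing.
It fails at once if a clip is pressed over an axle (a jaw sprung open by more than 0.05 rad) while the fingers or the arm touch it: only the fork may push it on (value of joint any of clip_1_left, clip_1_right above 0.05 rad and contact force between any of the fingers, the arm and clip_1 above 0.5 N).
It fails at once if a clip is pressed over an axle (a jaw sprung open by more than 0.05 rad) while the fingers or the arm touch it: only the fork may push it on (value of joint any of clip_2_left, clip_2_right above 0.05 rad and contact force between any of the fingers, the arm and clip_2 above 0.5 N).
It fails at once if the green paint bottle is shifted by more than 30 mm or tipped (distance of paint_green from where it was at the start of the episode above 0.03 m or angle between paint_green's own z axis and vertical above 0.4 rad).
It fails at once if the orange paint bottle is shifted by more than 30 mm or tipped (distance of paint_orange from where it was at the start of the episode above 0.03 m or angle between paint_orange's own z axis and vertical above 0.4 rad).
It fails at once if the yellow bin is shifted by more than 30 mm or tipped (distance of yellow_bin from where it was at the start of the episode above 0.03 m or angle between yellow_bin's own z axis and vertical above 0.4 rad).
Of wheel_1, wheel_2 only 1 to 2 are there at a start; the rules pass over those that are not, and their reading is None.
At some moment in a run one of wheel_1, wheel_2, spacer_1, spacer_2, fork may be knocked a few centimetres aside while the robot is not near it.
It also fails if it takes over 210 s, if anything falls off the work surface, if the arm or the gripper's body presses on something with over 40 N, if the wrist force passes 120 N, or if a joint passes its speed limit or range.

ROBOT

A 6-joint arm with a two-finger parallel gripper is mounted at the origin on the work surface. World frame = base frame: x ahead of the robot, y to its left, z up, the work surface at z = 0. Lengths are in m, angles in rad, forces in N, time in s.
With the tool pointing down it reaches from about 0.325 to 1 m from the base axis. Payload 5.1 kg.
Tool frame: the origin (TCP) lies where the fingers leave the gripper's body, on its centre line; the fingertips stand 73 mm ahead of it and the grasp point (between the pads) lies manip.grip_depth ahead of it (manip.grip_depth is the distance from the TCP to the grasp point, in m); z points along the fingers, y is the line along which they close (so a half turn about z gives the same grasp; the last joint's range is limited). The gripper opens to 85 mm and grips with 20 to 120 N. Pads are 22 mm wide; open, the fingers measure 114 mm over their backs; the gripper's body (76 mm by 85 mm) begins 54 mm behind the grasp point. The pads swing forward as they close: fully open they stand 13 mm farther back than shut.
Start: joints at [-1.32, 0.124, 1.65, -0, 1.367, -0.083], TCP at [0.213, -0.614, 0.304] pointing down, gripper open.
Joint ranges: [-2.61, 2.61], [-1.02, 2.33], [0.03, 2.71], [-1.35, 4.49], [0.32, 2.68], [-2.91, 2.91]. Speed limits (rad/s): [2.57, 2.57, 3.14, 3.14, 3.14, 3.14].

INTERFACE

Orientations are given as [roll, pitch, yaw] about the fixed x, y, z axes, in that order (R = Rz(yaw) Ry(pitch) Rx(roll)).
In Python, from bench import telemetry, vision, order, manip gives the robot as it stands. The module is installed in compiled form; this text tells all that it offers.
- The arm moves only by the tool apply_moves, never from a script. Its argument "plan" is a list of rows, each a list of 7 numbers: the shift along the tool's x, y, z scaled (see below), then the turn, a rotation vector about the tool's x, y, z scaled (see below), then the closure, from 0 (fully open) to 1 (shut). A call has 1 to 10 rows; each row shifts and turns the commanded pose from where the row before left it, along the tool's axes as they then stand; what a row does not reach is not made up. The controller multiplies each number of a shift by 0.2 m and each number of a turn by 45 degrees. A row lasts 1/10 s, in which the tool goes at most 50 mm and 8.59 degrees, less where a joint would pass 70% of its speed; a pose out of reach is approached as far as the arm can. A call with a number of a shift or a turn outside -1 to 1 is refused whole. A call with a gripper value outside its range is refused whole. The fingers move at their own pace and stop on an object; "squeeze" is the grip in N (left out, the last holds). Time passes only in rows, so rows that do not move let the fingers close. It gives the time, the measured TCP pose, the force, the opening and the grip force at its end, in the units of the state.
- telemetry.state(): the state, without advancing time (a new reading comes with each control period).
- vision.camera(name): name is "side" or "top"; returns a dict with "img" (384x512x3 uint8, blue, green, red), "fx", "fy", "cx", "cy" (pixels), "origin" and "orientation" of the camera in the world. Camera axes: x right, y down, z forward; pixel columns grow to the right and rows downward; lengths in m; the calibration is good to about 2 mm. A picture is of the moment at which its call begins. There is no depth.
- order.close_job(): hands the job in; it is judged then, once.
Trained networks look in a picture, given as the dict that the camera call returned (one of the last four; its "shot" number tells which), for a name from the list of things; names that differ only in an ending like _2 or _b are one class to them, and where a whole thing is asked for, a point or a joint stands for the part that bears it (a point fixed in the world has none). Each returns a list of dicts, best first, with "score" (0 to 1); they miss things now and then, are a little off and sometimes report something else, mostly with a low value. They report only what shows in the picture. A call takes as long as a camera call. They do not tell look-alikes from the thing itself.
- vision.spot_in(picture, label): "xy" ([column, row] in pixels, amid what is visible of it).
- vision.silhouettes(picture, label): "region" (384x512 bool, what is visible of it) and "xy" ([column, row] in pixels, amid what is visible of it).
- vision.pinpoint(picture, label): "xy" ([column, row] in pixels: a listed point, or the origin of a listed thing).
The state is a dict: "time": time; "qpos": joint angles; "dq": joint speeds; "effort": joint torques, N m; "eef_pos": TCP position; "eef_rot": TCP orientation; "wrist_force": force on the tool from outside, world axes, zero at the start; "torque": the same for the moment, N m; "gripper_width": opening from 0.0 (shut) to 1.0 (fully open); "grasp_force": force on a finger pad.
Only numpy, scipy, OpenCV 4.12 (cv2) and the standard library are available. Lean on these libraries where they do the work, as an engineer would, in place of code of your own. Each camera call takes 0.05 s, during which the arm holds its last target. There are 200 camera calls.

## Working session

There is one attempt and no reset: what is moved stays moved. The work goes in short steps, Python scripts to look and compute and a tool call to move; the robot and the scene stay as the last step left them, time stands still between calls to the robot, and variables do not carry over. Pictures are saved under pics/ and viewed, at most 14 in all, crops included, and the job is handed in when it is done.

Besides the shell and the picture viewer there is one more tool, called after ">>>" as name(argument=value, ...), one argument or row to a line, values as JSON. apply_moves: Moves the arm, as the interface text tells. Its arguments: {"type":"object","properties":{"plan":{"type":"array","items":{"type":"array","items":{"type":"number"}}},"squeeze":{"type":"number"}},"required":["plan"]}

```bash
mkdir -p pics
cat > h.py <<'E'
import numpy as np, cv2
from scipy.spatial.transform import Rotation as R
from bench import telemetry, vision, order, manip
def rot(o):
    o=np.array(o,float)
    return o if o.shape==(3,3) else (R.from_euler('xyz',o).as_matrix() if o.size==3 else R.from_quat(o).as_matrix())
def ray(p,xy):
    d=np.array([(xy[0]-p['cx'])/p['fx'],(xy[1]-p['cy'])/p['fy'],1.]); return np.array(p['origin'],float),rot(p['orientation'])@d
def at(p,xy,z):
    o,d=ray(p,xy); return o+d*(z-o[2])/d[2]
def px(p,X):
    c=rot(p['orientation']).T@(np.array(X,float)-p['origin']); return np.array([p['fx']*c[0]/c[2]+p['cx'],p['fy']*c[1]/c[2]+p['cy']])
E
python3 - <<'E'
from h import *
print(telemetry.state(),manip.grip_depth)
for n in ['top','side']:
    p=vision.camera(n); cv2.imwrite(f'pics/{n}0.png',cv2.resize(p['img'],(800,600)))
    print(n,p['fx'],p['fy'],p['cx'],p['cy'],p['origin'],p['orientation'])
    Z=dict(axle_1=.022,axle_2=.022,panel=0,wheel_1=0,spacer_1=0,clip_1=0,clip_1_tab=.011,fork=.004,fork_mid=.017,fork_tip=.017,mat=0,paint_green=0,paint_orange=0,yellow_bin=0)
    for l,z in Z.items():
        try:
            for d in vision.pinpoint(p,l)[:5]: print(l,round(d['score'],2),np.round(d['xy'],1),np.round(at(p,d['xy'],z),4))
        except Exception as e: print(l,e)
E
```

```text
{'time': 0.0, 'qpos': array([-1.31962090e+00,  1.24518504e-01,  1.65168051e+00, -1.25645346e-05,
        1.36748826e+00, -8.26438944e-02]), 'dq': array([-0.00058159, -0.00031986,  0.00124292,  0.00017644,  0.00134116,
       -0.00158066]), 'effort': array([-3.02341032e-04, -4.23611534e+01, -3.65449440e+01, -1.41263949e-04,
        6.95688490e-03,  1.11617467e-05]), 'eef_pos': array([ 0.21280373, -0.613692  ,  0.30264033]), 'eef_rot': array([-3.13950416e+00, -1.60652375e-04,  3.33821701e-01]), 'wrist_force': array([-0.44482607, -0.7823868 ,  1.21345335]), 'torque': array([0.02422834, 0.0175582 , 0.02324164]), 'grasp_force': 0.0, 'gripper_width': 1.0025111130312765} 0.0539
top 426.76242524942825 426.76242524942825 256.29228729706523 188.43829767976743 [0.44768857 0.01335047 1.03547122] [-3.00034875 -0.02331837 -1.5959893 ]
axle_1 0.84 [207.6 177. ] [0.6215 0.1024 0.022 ]
axle_1 0.68 [294.6 182.8] [ 0.6029 -0.1065  0.022 ]
axle_2 0.84 [207.6 177. ] [0.6215 0.1024 0.022 ]
axle_2 0.68 [294.6 182.8] [ 0.6029 -0.1065  0.022 ]
panel 0.9 [251.1 183.2] [ 0.6076 -0.0021  0.    ]
panel 0.5 [367.
[... 1936 characters left out ...]
.4617 0.1656 0.    ]
clip_1 0.53 [276.  228.3] [0.4655 0.0524 0.    ]
clip_1 0.52 [267. 253.] [0.4378 0.1377 0.    ]
clip_1_tab 0.68 [289. 228.] [0.4311 0.038  0.011 ]
fork 0.88 [343.1 163.3] [ 0.4344 -0.3138  0.004 ]
fork_mid 0.92 [330.9 153.3] [ 0.4877 -0.3235  0.017 ]
fork_mid 0.31 [252.7 254.4] [0.4592 0.1731 0.017 ]
fork_mid 0.15 [227.5 155.1] [ 0.7779 -0.1112  0.017 ]
fork_tip 0.64 [303.3 143.3] [ 0.5957 -0.3185  0.017 ]
mat 0.83 [336.5 156.9] [ 0.4704 -0.3367  0.    ]
paint_green 0.78 [197.6 176.6] [0.8024 0.0179 0.    ]
paint_orange 0.59 [229.3 159.5] [ 0.7715 -0.1114 -0.    ]
paint_orange 0.39 [266.9 252.3] [0.4393 0.136  0.    ]
yellow_bin 0.63 [273. 137.] [ 0.7195 -0.3076  0.    ]
```

View pics/top0.png

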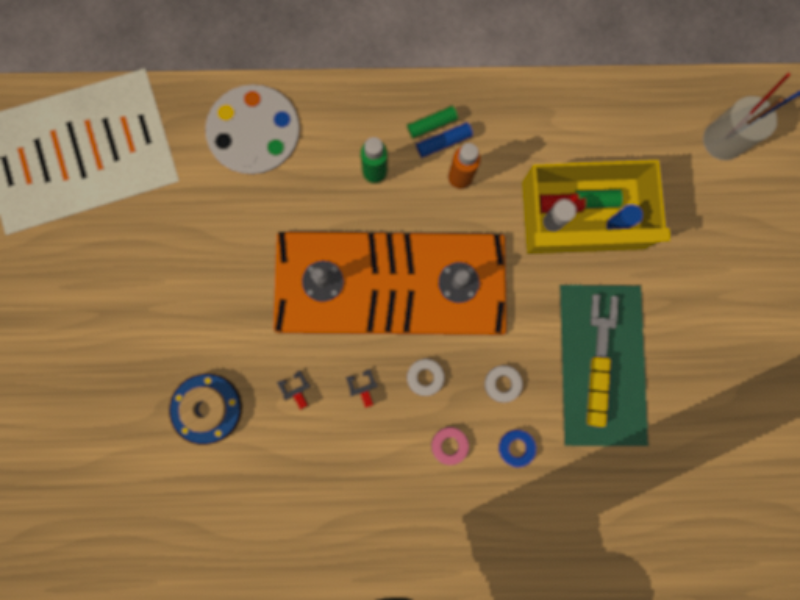

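View pics/side0.png

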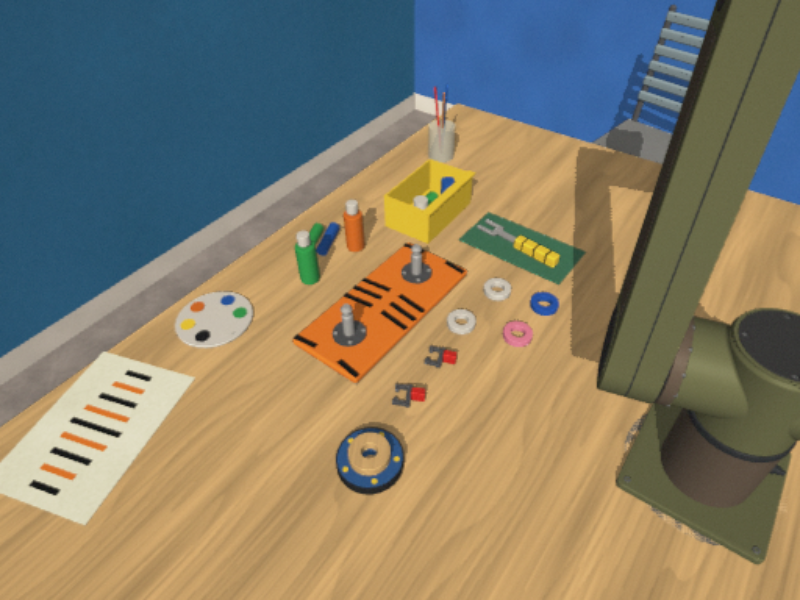

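Top view: wheel (205,408). Clips are at (297,390) and (363,387). The white rings at (427,377) and (504,383) are the spacers; the pink (450,446) and blue (517,448) rings are look-alikes to leave alone. Axles are at (323,281) and (459,281), the fork at (600,360). Only one wheel is present. Next I measure with rectified colour masks and one enlarged crop.

```bash
cat >> h.py <<'E'
def rect(p,z,x0,x1,y0,y1,res=.0005):
    # rows: x from x1 down to x0 ; cols: y from y1 down to y0
    w,h=int((y1-y0)/res),int((x1-x0)/res)
    C=[(x1,y1),(x1,y0),(x0,y0),(x0,y1)]
    src=np.float32([px(p,[a,b,z]) for a,b in C]); dst=np.float32([[0,0],[w,0],[w,h],[0,h]])
    return cv2.warpPerspective(p['img'],cv2.getPerspectiveTransform(src,dst),(w,h),flags=cv2.INTER_CUBIC)
def blob(p,z,c,r,f,res=.0005):
    """largest mask blob near c: (min enclosing circle centre, radius, minAreaRect centre,size,angle, centroid) in world"""
    im=rect(p,z,c[0]-r,c[0]+r,c[1]-r,c[1]+r,res)
    hsv=cv2.cvtColor(im,cv2.COLOR_BGR2HSV); m=f(hsv.astype(int)).astype(np.uint8)
    cs,_=cv2.findContours(m,cv2.RETR_EXTERNAL,cv2.CHAIN_APPROX_NONE)
    if not cs: return None
    k=max(cs,key=cv2.contourArea); W=lambda q:np.array([c[0]+r-q[1]*res,c[1]+r-q[0]*res])
    (ex,ey),(a,b),t=cv2.fitEllipse(k); mr=cv2.minAreaRect(k); M=cv2.moments(k)
    return dict(ell=W((ex,ey)).round(4),ax=(round(a*res,4),round(b*res,4)),mr=W(mr[0]).round(4),sz=np.round(np.array(mr[1])*res,4),ang=round(mr[2],1),cen=W((M['m10']/M['m00'],M['m01']/M['m00'])).round(4))
white=lambda h:(h[...,1]<60)&(h[...,2]>120)
blue=lambda h:(h[...,0]>95)&(h[...,0]<125)&(h[...,1]>100)
hub=lambda h:(h[...,0]<95)&(h[...,2]>0)
red=lambda h:((h[...,0]<6)|(h[...,0]>172))&(h[...,1]>140)
orange=lambda h:(h[...,0]>=4)&(h[...,0]<18)&(h[...,1]>190)
yellow=lambda h:(h[...,0]>18)&(h[...,0]<35)&(h[...,1]>180)&(h[...,2]>110)
gray=lambda h:(h[...,1]<110)
green=lambda h:(h[...,0]>60)&(h[...,0]<95)&(h[...,1]>60)
def go(x,y,z,yaw=None):
    s=telemetry.state(); P=s['eef_pos']; Q=R.from_euler('xyz',s['eef_rot'])
    y0=s['eef_rot'][2]; yaw=y0 if yaw is None else yaw
    d=np.array([x,y,z])-P; dt=Q.inv().apply(d); n=np.linalg.norm(d)/.05
    G=R.from_euler('xyz',[np.pi,0,yaw]); rv=(Q.inv()*G).as_rotvec()/(np.pi/4)
    print('pos',P.round(4),'yaw',round(y0,3),'shift units',(dt/.2).round(3),'turn units',rv.round(3),'rows>=',round(max(n,np.abs(rv).max()/.19),1))
E
python3 - <<'E'
from h import *
out=[]
for n in ['top','side']:
    p=vision.camera(n); print(n)
    print('panel',blob(p,.018,(.61,0),.24,orange))
    print('spA',blob(p,.014,(.468,-.045),.045,white)); print('spB',blob(p,.014,(.455,-.166),.045,white))
    print('wheel',blob(p,.018,(.427,.283),.09,blue))
    print('hub',blob(p,.036,(.427,.283),.045,lambda h:(h[...,0]<35)&(h[...,2]>95)))
    print('tabA',blob(p,.022,(.434,.14),.03,red),'\ntabB',blob(p,.022,(.434,.04),.03,red))
    print('fl1',blob(p,.022,(.62,.10),.045,gray)); print('fl2',blob(p,.022,(.612,-.108),.045,gray))
    print('fork',blob(p,.03,(.44,-.315),.08,yellow)); print('mat',blob(p,.004,(.48,-.33),.17,green))
    a=rect(p,.022,.40,.67,-.22,.22,.001); out.append(a)
cv2.imwrite('pics/r1.png',cv2.resize(np.vstack(out),None,fx=1.1,fy=1.1))
E
```

```text
top
panel {'ell': array([0.6078, 0.0013]), 'ax': (0.167, 0.4653), 'mr': array([0.6114, 0.0016]), 'sz': array([0.3572, 0.1587]), 'ang': 1.7, 'cen': array([0.6098, 0.0016])}
spA {'ell': array([ 0.4655, -0.0484]), 'ax': (0.0529, 0.0549), 'mr': array([ 0.466 , -0.0485]), 'sz': array([0.053, 0.055]), 'ang': 90.0, 'cen': array([ 0.4655, -0.0484])}
spB {'ell': array([ 0.4528, -0.167 ]), 'ax': (0.0529, 0.056), 'mr': array([ 0.4528, -0.1668]), 'sz': array([0.0534, 0.0557]), 'ang': 63.4, 'cen': array([ 0.4528, -0.167 ])}
wheel {'ell': array([0.4268, 0.2838]), 'ax': (0.0928, 0.0948), 'mr': array([0.4278, 0.2777]), 'sz': array([0.0997, 0.0908]), 'ang': 79.3, 'cen': array([0.4286, 0.2696])}
hub {'ell': array([0.4261, 0.2863]), 'ax': (0.0674, 0.0704), 'mr': array([0.4265, 0.2847]), 'sz': array([0.0653, 0.0675]), 'ang': 78.0, 'cen': array([0.4263, 0.2855])}
tabA {'ell': array([0.4365, 0.1413]), 'ax': (0.0132, 0.0269), 'mr': array([0.4358, 0.1415]), 'sz': array([0.0228, 0.0136]), 'ang': 63.4, 'cen': array([0.4362, 0.1411])} 
tabB {'ell': array([0.4362, 0.0417]), 'ax': (0.0124, 0.0259), 'mr': array([
[... 1969 characters left out ...]
, 0.0486])}
fl1 {'ell': array([0.6224, 0.0995]), 'ax': (0.0571, 0.1003), 'mr': array([0.6225, 0.0908]), 'sz': array([0.0624, 0.0993]), 'ang': 65.7, 'cen': array([0.6219, 0.1002])}
fl2 {'ell': array([ 0.6139, -0.11  ]), 'ax': (0.0573, 0.0942), 'mr': array([ 0.612 , -0.1159]), 'sz': array([0.0621, 0.0917]), 'ang': 75.5, 'cen': array([ 0.6131, -0.1093])}
fork {'ell': array([ 0.4352, -0.2981]), 'ax': (0.0465, 0.1186), 'mr': array([ 0.4328, -0.2976]), 'sz': array([0.0442, 0.1106]), 'ang': 7.5, 'cen': array([ 0.4327, -0.2977])}
mat {'ell': array([ 0.4783, -0.3245]), 'ax': (0.1439, 0.3047), 'mr': array([ 0.4783, -0.3245]), 'sz': array([0.1294, 0.2476]), 'ang': 1.4, 'cen': array([ 0.4783, -0.3245])}
```

View pics/r1.png

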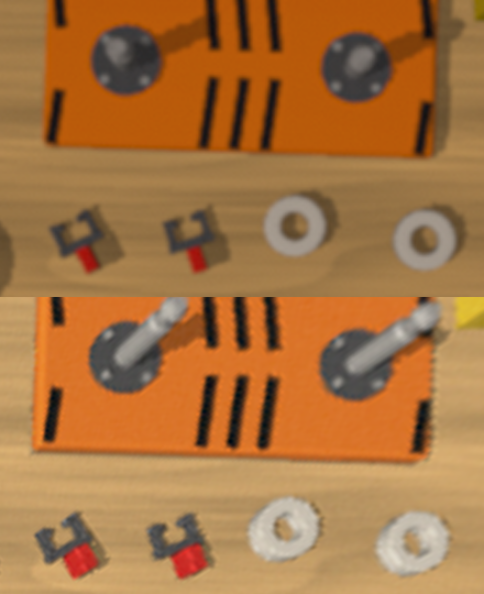

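The two cameras agree within about 1 mm. Axle_1 is at (.6157,.106), spacer A at (.4655,-.0484), the wheel at (.4265,.285), clip B's tab at (.436,.0417) with its axis at about 17°, and the fork handle at (.437,-.3075). In the crop the two white rings are clearly the spacers. Starting with spacer A.

```bash
python3 -c "
from h import *
go(.4655,-.0484,.20,0)"
```

```text
pos [ 0.2129 -0.6141  0.3039] yaw 0.334 shift units [ 2.12  -2.259  0.52 ] turn units [ 0.    -0.     0.425] rows>= 12.6
```

>>> apply_moves(
  plan=[
    [0.141,-0.151,0.035,0,0,0,0],
    [0.141,-0.151,0.035,0,0,0,0],
    [0.141,-0.151,0.035,0,0,0,0],
    [0.141,-0.151,0.035,0,0,0,0],
    [0.141,-0.151,0.035,0,0,0,0],
    [0.141,-0.151,0.035,0,0,0,0],
    [0.141,-0.151,0.035,0,0,0,0],
    [0.141,-0.151,0.035,0,0,0,0],
    [0.141,-0.151,0.035,0,0,0,0],
    [0.141,-0.151,0.035,0,0,0,0],
  ],
)

```text
time: 2.6
eef_pos: [0.3808, -0.2349, 0.234]
eef_rot: [3.141, -0.001, 0.333]
wrist_force: [0.7, -0.6, 0.1]
gripper_width: 1.001
grasp_force: 0.0
```

>>> apply_moves(
  plan=[
    [0.141,-0.151,0.035,0,0,0,0],
    [0.141,-0.151,0.035,0,0,0,0],
    [0.141,-0.151,0.035,0,0,0,0],
    [0.141,-0.151,0.035,0,0,0,0],
    [0.141,-0.151,0.035,0,0,0,0],
    [0,0,0,0,0,0.142,0],
    [0,0,0,0,0,0.142,0],
    [0,0,0,0,0,0.142,0],
    [0,0,0,0,0,0,0],
    [0,0,0,0,0,0,0],
  ],
)

```text
time: 3.6
eef_pos: [0.4642, -0.0476, 0.1991]
eef_rot: [3.142, -0.0, 0.002]
wrist_force: [0.3, -0.4, 0.4]
gripper_width: 0.999
grasp_force: 0.0
```

```bash
python3 -c "
from h import *
go(.4655,-.0484,.10,0)
p=vision.camera('side'); a=p['img']
p=vision.camera('top'); print('spA',blob(p,.014,(.4655,-.0484),.045,white))
u,v=px(p,[.46,-.05,.15]).astype(int); b=p['img'][v-80:v+80,u-100:u+100]
cv2.imwrite('pics/g1.png',np.hstack([cv2.resize(a[60:260,180:430],(500,400)),cv2.resize(b,(300,400))]))"
```

```text
pos [ 0.4642 -0.0476  0.1991] yaw 0.002 shift units [0.006 0.004 0.495] turn units [ 0.    -0.     0.002] rows>= 2.0
spA None
```

View pics/g1.png

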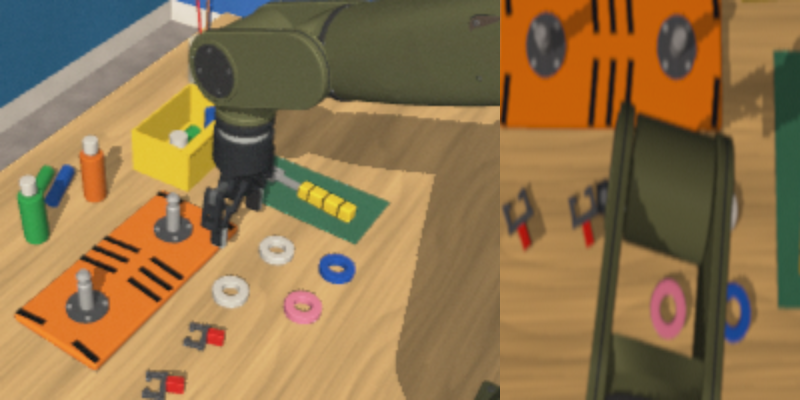

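>>> apply_moves(
  plan=[
    [0.003,0.002,0.2,0,0,0,0],
    [0.003,0.002,0.2,0,0,0,0],
    [0,0,0.1,0,0,0,0],
    [0,0,0.09,0,0,0,0],
    [0,0,0,0,0,0,0],
    [0,0,0,0,0,0,0],
  ],
)

```text
time: 4.3
eef_pos: [0.4655, -0.0485, 0.0811]
eef_rot: [-3.142, 0.0, -0.0]
wrist_force: [0.4, 0.0, 0.4]
gripper_width: 0.998
grasp_force: 0.0
```

>>> apply_moves(
  plan=[
    [0,0,0.01,0,0,0,0],
    [0,0,0.01,0,0,0,0],
    [0,0,0.01,0,0,0,0],
    [0,0,0,0,0,0,0],
  ],
)

```text
time: 4.7
eef_pos: [0.4654, -0.0483, 0.0751]
eef_rot: [3.142, -0.0, -0.001]
wrist_force: [0.8, 0.9, 0.9]
gripper_width: 1.002
grasp_force: 0.0
```

>>> apply_moves(
  plan=[
    [0,0,0,0,0,0,0.15],
    [0,0,0,0,0,0,0.25],
    [0,0,0,0,0,0,0.3],
    [0,0,0,0,0,0,0.3],
    [0,0,0,0,0,0,0.6],
    [0,0,0,0,0,0,0.6],
    [0,0,0,0,0,0,0.6],
    [0,0,0,0,0,0,0.6],
  ],
  squeeze=30,
)

```text
time: 5.5
eef_pos: [0.4655, -0.0483, 0.0756]
eef_rot: [-3.141, 0.0, -0.001]
wrist_force: [-2.8, 0.6, 5.0]
gripper_width: 0.642
grasp_force: 30.6
```

```bash
python3 -c "
from h import *
print(telemetry.state()['wrist_force'],telemetry.state()['gripper_width'],manip.grip_depth)
p=vision.camera('side'); u,v=px(p,[.4655,-.0484,.03]).astype(int); a=p['img'][v-50:v+40,u-60:u+60]
cv2.imwrite('pics/g2.png',cv2.resize(a,None,fx=5,fy=5,interpolation=cv2.INTER_CUBIC))"
```

```text
[-2.7564119   0.60674991  5.03065734] 0.6418828377137098 0.0539
```

View pics/g2.png

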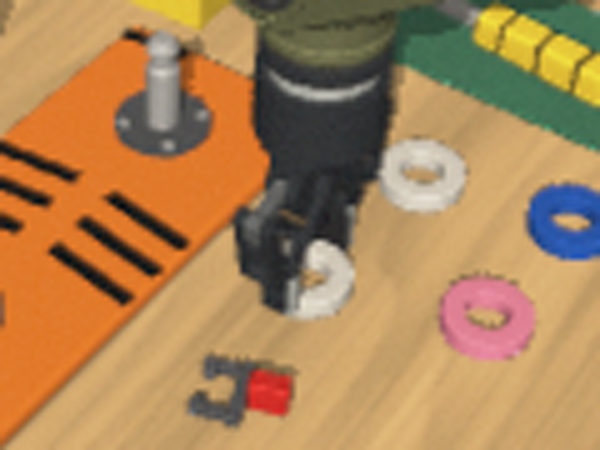

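>>> apply_moves(
  plan=[
    [0,0,-0.1,0,0,0,0.6],
    [0,0,-0.2,0,0,0,0.6],
    [0,0,-0.2,0,0,0,0.6],
    [0,0,-0.1,0,0,0,0.6],
    [0.15,-0.155,0,0,0,0,0.6],
    [0.15,-0.155,0,0,0,0,0.6],
    [0.15,-0.155,0,0,0,0,0.6],
    [0.15,-0.155,0,0,0,0,0.6],
    [0.15,-0.152,0,0,0,0,0.6],
    [0,0,0,0,0,0,0.6],
  ],
)

```text
time: 6.55
eef_pos: [0.6179, 0.1091, 0.1945]
eef_rot: [-3.141, -0.001, 0.003]
wrist_force: [-0.2, 0.5, -1.2]
gripper_width: 0.639
grasp_force: 32.0
```

```bash
python3 -c "
from h import *
go(.6157,.1060,.12,0)
print(telemetry.state()['gripper_width'])
z=telemetry.state()['eef_pos'][2]-.075
p=vision.camera('side'); print(z,blob(p,z+.014,(.6157,.106),.06,white))
p=vision.camera('top'); print(blob(p,z+.014,(.6157,.106),.06,white))"
```

```text
pos [0.6179 0.1091 0.1945] yaw 0.003 shift units [-0.011  0.016  0.372] turn units [-0.001 -0.001  0.003] rows>= 1.5
0.6386511381254527
0.11946505048062299 {'ell': array([0.6004, 0.1216]), 'ax': (0.0414, 0.1045), 'mr': array([0.5999, 0.1292]), 'sz': array([0.0472, 0.1078]), 'ang': 58.6, 'cen': array([0.6008, 0.1194])}
{'ell': array([0.5982, 0.1032]), 'ax': (0.0176, 0.0427), 'mr': array([0.5971, 0.1045]), 'sz': array([0.0185, 0.0391]), 'ang': 72.6, 'cen': array([0.5978, 0.1034])}
```

>>> apply_moves(
  plan=[
    [0,0,0,0,0,0,0.6],
    [0,0,0,0,0,0,0.6],
    [0,0,0,0,0,0,0.6],
  ],
)

```text
time: 6.95
eef_pos: [0.615, 0.1051, 0.1951]
eef_rot: [3.142, -0.0, -0.002]
wrist_force: [0.1, -0.4, -0.7]
gripper_width: 0.637
grasp_force: 32.0
```

Lower to just above the axle top, then down in steps.

>>> apply_moves(
  plan=[
    [0.003,-0.004,0.1,0,0,0,0.6],
    [0,0,0.02,0,0,0,0.6],
    [0,0,0.05,0,0,0,0.6],
    [0,0,0.05,0,0,0,0.6],
    [0,0,0.05,0,0,0,0.6],
    [0,0,0.05,0,0,0,0.6],
    [0,0,0.05,0,0,0,0.6],
    [0,0,0.04,0,0,0,0.6],
    [0,0,0,0,0,0,0.6],
  ],
)

```text
time: 7.85
eef_pos: [0.6151, 0.1067, 0.111]
eef_rot: [3.141, 0.003, -0.001]
wrist_force: [0.3, -1.1, -1.1]
gripper_width: 0.637
grasp_force: 32.0
```

```bash
python3 -c "
from h import *
go(.6157,.1060,.099,0)
p=vision.camera('side'); u,v=px(p,[.6157,.106,.05]).astype(int); a=p['img'][v-60:v+50,u-60:u+60]
cv2.imwrite('pics/g3.png',cv2.resize(a,None,fx=5,fy=5,interpolation=cv2.INTER_CUBIC))"
```

```text
pos [0.6151 0.1067 0.111 ] yaw -0.001 shift units [0.003 0.003 0.06 ] turn units [ 0.     0.004 -0.001] rows>= 0.2
```

View pics/g3.png

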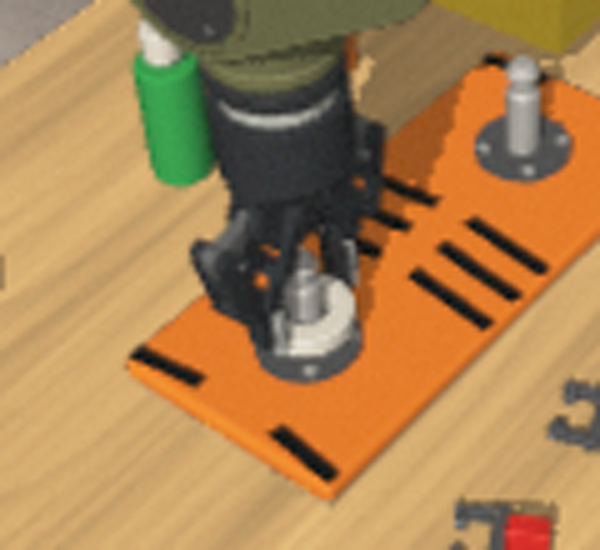

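The spacer is threaded on the stub, about 12 mm above the flange. Lower, release and go up.

>>> apply_moves(
  plan=[
    [0,0,0.03,0,0,0,0.6],
    [0,0,0.02,0,0,0,0.6],
    [0,0,0,0,0,0,0.6],
    [0,0,0,0,0,0,0.25],
    [0,0,0,0,0,0,0],
    [0,0,0,0,0,0,0],
    [0,0,0,0,0,0,0],
  ],
)

```text
time: 8.6
eef_pos: [0.6163, 0.1068, 0.1033]
eef_rot: [-3.142, -0.001, -0.001]
wrist_force: [1.2, -0.3, -0.1]
gripper_width: 0.998
grasp_force: 0.0
```

>>> apply_moves(
  plan=[
    [0,0,-0.15,0,0,0,0],
    [0,0,-0.2,0,0,0,0],
    [0,0,-0.15,0,0,0,0],
    [-0.1,0,0,0,0,0,0],
    [-0.18,-0.15,0,0,0,0,0],
    [-0.18,-0.15,0,0,0,0,0],
    [-0.15,-0.15,0,0,0,0,0],
    [-0.15,-0.18,0,0,0,0,0],
    [-0.15,-0.18,0,0,0,0,0],
    [0,0,0,0,0,0,0],
  ],
)

```text
time: 9.6
eef_pos: [0.4311, 0.2719, 0.203]
eef_rot: [-3.14, 0.001, 0.005]
wrist_force: [0.9, -0.3, -0.3]
gripper_width: 1.001
grasp_force: 0.0
```

```bash
python3 -c "
from h import *
for n in ['top','side']:
  p=vision.camera(n); print('sp',blob(p,.036,(.6157,.106),.045,white)); print('hub',blob(p,.036,(.4265,.285),.045,lambda h:(h[...,0]<35)&(h[...,2]>95))); print('whl',blob(p,.018,(.427,.283),.09,blue))
go(.4265,.285,.12,0)"
```

```text
sp {'ell': array([0.6146, 0.1068]), 'ax': (0.0538, 0.056), 'mr': array([0.6142, 0.1076]), 'sz': array([0.0555, 0.0531]), 'ang': 64.5, 'cen': array([0.6146, 0.1069])}
hub {'ell': array([0.4031, 0.28  ]), 'ax': (0.0162, 0.0472), 'mr': array([0.403 , 0.2792]), 'sz': array([0.017, 0.045]), 'ang': 78.1, 'cen': array([0.403 , 0.2799])}
whl {'ell': array([0.4578, 0.2755]), 'ax': (0.0339, 0.0793), 'mr': array([0.4608, 0.2762]), 'sz': array([0.0873, 0.0313]), 'ang': 12.1, 'cen': array([0.4603, 0.2734])}
sp {'ell': array([0.5923, 0.1218]), 'ax': (0.0195, 0.0481), 'mr': array([0.592 , 0.1247]), 'sz': array([0.0546, 0.0149]), 'ang': 62.5, 'cen': array([0.5894, 0.1246])}
hub {'ell': array([0.4248, 0.2872]), 'ax': (0.0671, 0.0757), 'mr': array([0.4235, 0.2877]), 'sz': array([0.0654, 0.0739]), 'ang': 45.0, 'cen': array([0.4245, 0.2874])}
whl {'ell': array([0.4264, 0.2849]), 'ax': (0.1014, 0.1021), 'mr': array([0.4267, 0.2849]), 'sz': array([0.1022, 0.1018]), 'ang': 50.2, 'cen': array([0.4264, 0.2848])}
pos [0.4336 0.2697 0.2032] yaw 0.002 shift units [-0.036 -0.077  0.416] turn units [-0.    -0.001  0.002] rows>= 1.7
```

>>> apply_moves(
  plan=[
    [-0.036,-0.077,0,0,0,0,0],
    [0,0,0.2,0,0,0,0],
    [0,0,0.15,0,0,0,0],
    [0,0,0.1,0,0,0,0],
    [0,0,0,0,0,0,0],
    [0,0,0,0,0,0,0],
  ],
)

```text
time: 10.3
eef_pos: [0.4279, 0.2837, 0.1132]
eef_rot: [3.141, 0.0, -0.002]
wrist_force: [-0.1, -0.4, -0.1]
gripper_width: 1.0
grasp_force: 0.0
```

```bash
python3 -c "
from h import *
go(.4265,.285,.0955,0)"
```

```text
pos [0.4279 0.2837 0.1132] yaw -0.002 shift units [-0.007 -0.007  0.088] turn units [ 0.     0.    -0.003] rows>= 0.4
```

>>> apply_moves(
  plan=[
    [-0.007,-0.006,0.05,0,0,0,0],
    [0,0,0.038,0,0,0,0],
    [0,0,0,0,0,0,0],
    [0,0,0,0,0,0,0.15],
    [0,0,0,0,0,0,0.2],
    [0,0,0,0,0,0,0.5],
    [0,0,0,0,0,0,0.5],
    [0,0,0,0,0,0,0.5],
  ],
  squeeze=40,
)

```text
time: 11.1
eef_pos: [0.426, 0.2858, 0.0967]
eef_rot: [-3.141, -0.001, -0.0]
wrist_force: [-3.4, -1.7, 6.6]
gripper_width: 0.747
grasp_force: 42.2
```

```bash
python3 -c "
from h import *
go(.4265,.285,.21,0)
p=vision.camera('side');print(blob(p,.018,(.427,.283),.09,blue))"
```

```text
pos [0.426  0.2858 0.0967] yaw -0.0 shift units [ 0.003  0.004 -0.566] turn units [-0.    -0.001 -0.   ] rows>= 2.3
{'ell': array([0.4275, 0.2851]), 'ax': (0.0949, 0.0971), 'mr': array([0.4089, 0.292 ]), 'sz': array([0.1042, 0.0643]), 'ang': 19.0, 'cen': array([0.4018, 0.2922])}
```

>>> apply_moves(
  plan=[
    [0,0,-0.1,0,0,0,0.5],
    [0,0,-0.2,0,0,0,0.5],
    [0,0,-0.2,0,0,0,0.5],
    [0,0,-0.08,0,0,0,0.5],
    [0.158,0.15,0,0,0,0,0.5],
    [0.158,0.15,0,0,0,0,0.5],
    [0.158,0.15,0,0,0,0,0.5],
    [0.158,0.15,0,0,0,0,0.5],
    [0.158,0.15,0,0,0,0,0.5],
    [0.158,0.15,0,0,0,0,0.5],
  ],
)

```text
time: 12.15
eef_pos: [0.616, 0.104, 0.2111]
eef_rot: [-3.141, 0.0, -0.001]
wrist_force: [-0.1, 1.1, -1.1]
gripper_width: 0.745
grasp_force: 44.9
```

>>> apply_moves(
  plan=[
    [0,0,0,0,0,0,0.5],
    [0,0,0,0,0,0,0.5],
    [0,0,0,0,0,0,0.5],
    [0,0,0,0,0,0,0.5],
  ],
)

```text
time: 12.55
eef_pos: [0.6141, 0.1064, 0.2111]
eef_rot: [-3.141, 0.001, 0.001]
wrist_force: [-0.3, -0.7, -0.9]
gripper_width: 0.747
grasp_force: 44.9
```

```bash
python3 -c "
from h import *
go(.6152,.106,.19,0)
z=telemetry.state()['eef_pos'][2]-.0967
for n in ['side','top']:
  p=vision.camera(n);print(n,blob(p,z+.018,(.615,.106),.08,blue))
  u,v=px(p,[.6157,.106,z+.02]).astype(int); a=p['img'][v-60:v+60,u-60:u+60]
  cv2.imwrite(f'pics/g4{n}.png',cv2.resize(a,(400,400),interpolation=cv2.INTER_CUBIC))
cv2.imwrite('pics/g4.png',np.hstack([cv2.imread('pics/g4side.png'),cv2.imread('pics/g4top.png')]))"
```

```text
pos [0.6141 0.1064 0.2111] yaw 0.001 shift units [0.005 0.002 0.106] turn units [-0.     0.001  0.001] rows>= 0.4
side {'ell': array([0.6138, 0.1055]), 'ax': (0.0917, 0.0954), 'mr': array([0.6053, 0.112 ]), 'sz': array([0.103 , 0.0794]), 'ang': 34.5, 'cen': array([0.5999, 0.1158])}
top {'ell': array([0.5978, 0.1441]), 'ax': (0.0156, 0.0309), 'mr': array([0.6   , 0.1449]), 'sz': array([0.0302, 0.016 ]), 'ang': 62.5, 'cen': array([0.5984, 0.1446])}
```

View pics/g4.png

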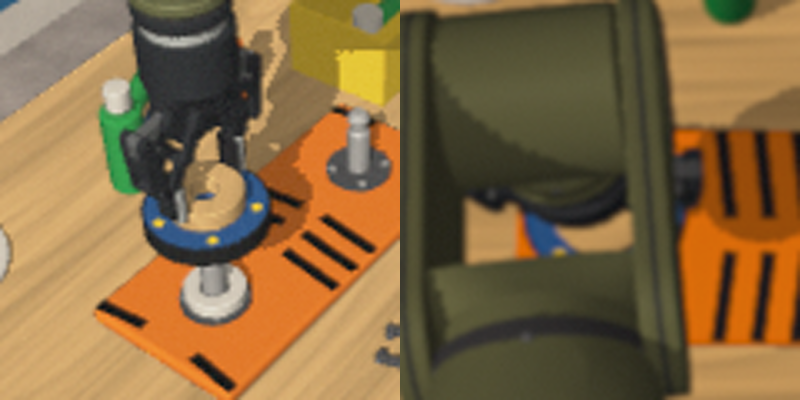

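>>> apply_moves(
  plan=[
    [0.006,0.002,0.08,0,0,0,0.5],
    [0,0,0.03,0,0,0,0.5],
    [0,0,0.03,0,0,0,0.5],
    [0,0,0.03,0,0,0,0.5],
    [0,0,0.03,0,0,0,0.5],
    [0,0,0,0,0,0,0.5],
  ],
)

```text
time: 13.25
eef_pos: [0.6159, 0.1054, 0.1702]
eef_rot: [-3.141, 0.001, -0.001]
wrist_force: [0.5, 3.7, -3.8]
gripper_width: 0.744
grasp_force: 44.8
```

>>> apply_moves(
  plan=[
    [0,0,0.04,0,0,0,0.5],
    [0,0,0.04,0,0,0,0.5],
    [0,0,0.04,0,0,0,0.5],
    [0,0,0.04,0,0,0,0.5],
    [0,0,0,0,0,0,0.5],
  ],
)

```text
time: 13.75
eef_pos: [0.6158, 0.1056, 0.1378]
eef_rot: [-3.14, 0.001, -0.001]
wrist_force: [0.9, 5.5, -4.5]
gripper_width: 0.748
grasp_force: 44.8
```

>>> apply_moves(
  plan=[
    [0,-0.004,0.015,0,0,0,0.5],
    [0,0,0.01,0,0,0,0.5],
    [0,0,0,0,0,0,0.5],
    [0,0,0,0,0,0,0.1],
    [0,0,0,0,0,0,0],
    [0,0,0,0,0,0,0],
  ],
)

```text
time: 14.35
eef_pos: [0.6166, 0.1052, 0.1347]
eef_rot: [3.141, -0.001, -0.001]
wrist_force: [0.6, -0.0, 0.5]
gripper_width: 1.001
grasp_force: 0.0
```

>>> apply_moves(
  plan=[
    [0,0,-0.1,0,0,0,0],
    [0,0,-0.2,0,0,0,0],
    [0,0,-0.1,0,0,0,0],
    [-0.2,0.04,0,0,0,0,0],
    [-0.2,0.06,0,0,0,0,0],
    [-0.2,0.08,0,0,0,0,0],
    [-0.2,0.1,0,0,0,0,0],
    [-0.12,0.04,0,0,0,0,0],
    [0,0,0,0,0,0,0],
    [0,0,0,0,0,0,0],
  ],
)

```text
time: 15.35
eef_pos: [0.4325, 0.0416, 0.215]
eef_rot: [3.141, -0.002, -0.001]
wrist_force: [0.1, -0.3, 0.2]
gripper_width: 0.999
grasp_force: 0.0
```

```bash
python3 -c "
from h import *
for n in ['top','side']:
  p=vision.camera(n); print(n,'whl',blob(p,.054,(.6157,.106),.08,blue));print('hub',blob(p,.072,(.6157,.106),.045,lambda h:(h[...,0]<35)&(h[...,2]>95)))
  print('tabB',blob(p,.022,(.436,.0417),.03,red),'A',blob(p,.022,(.436,.1413),.03,red))
  im=rect(p,.072,.56,.67,.05,.16,.00028);cv2.imwrite(f'pics/g5{n}.png',im)
cv2.imwrite('pics/g5.png',np.hstack([cv2.imread('pics/g5side.png'),cv2.imread('pics/g5top.png')]))
go(.436,.0417,.12,.30)"
```

```text
top whl {'ell': array([0.5913, 0.0911]), 'ax': (0.0431, 0.0812), 'mr': array([0.5876, 0.0894]), 'sz': array([0.0376, 0.0917]), 'ang': 60.5, 'cen': array([0.5859, 0.0881])}
hub {'ell': array([0.6179, 0.1062]), 'ax': (0.0684, 0.0721), 'mr': array([0.6169, 0.1054]), 'sz': array([0.0693, 0.0665]), 'ang': 60.0, 'cen': array([0.617 , 0.1056])}
tabB None A None
side whl {'ell': array([0.6176, 0.1037]), 'ax': (0.0945, 0.0974), 'mr': array([0.6129, 0.1081]), 'sz': array([0.1021, 0.0946]), 'ang': 37.5, 'cen': array([0.6062, 0.1142])}
hub {'ell': array([0.6221, 0.1086]), 'ax': (0.0853, 0.0975), 'mr': array([0.6175, 0.1062]), 'sz': array([0.0865, 0.0895]), 'ang': 90.0, 'cen': array([0.6199, 0.1078])}
tabB {'ell': array([0.4312, 0.0486]), 'ax': (0.0262, 0.0324), 'mr': array([0.4312, 0.0486]), 'sz': array([0.0246, 0.0293]), 'ang': 68.7, 'cen': array([0.4312, 0.0485])} A {'ell': array([0.4313, 0.1474]), 'ax': (0.0262, 0.0299), 'mr': array([0.4315, 0.1477]), 'sz': array([0.024 , 0.0273]), 'ang': 59.0, 'cen': array([0.4313, 0.1474])}
pos [0.4332 0.0419 0.215 ] yaw -0.001 shift units [0.013 0.001 0.475] turn units [ 0.001 -0.002 -0.383] rows>= 2.0
```

View pics/g5.png

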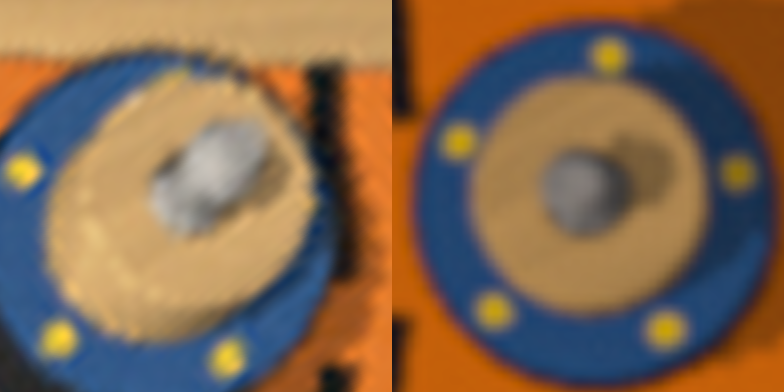

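The wheel is home: the hub-face radius on the z=.072 plane is 33.6 mm, as it should be. Now the clip at (.436,.042).

>>> apply_moves(
  plan=[
    [0.013,0.001,0,0,0,0,0],
    [0,0,0.1,0,0,-0.14,0],
    [0,0,0.1,0,0,-0.14,0],
    [0,0,0.1,0,0,-0.14,0],
    [0,0,0.15,0,0,0,0],
    [0,0,0.1,0,0,0,0],
    [0,0,0,0,0,0,0],
    [0,0,0,0,0,0,0],
  ],
)

```text
time: 16.25
eef_pos: [0.4354, 0.0418, 0.1044]
eef_rot: [-3.141, 0.001, 0.329]
wrist_force: [0.0, -0.1, -0.1]
gripper_width: 1.002
grasp_force: 0.0
```

```bash
python3 -c "
from h import *
go(.436,.0417,.089,.33)
p=vision.camera('side');print(blob(p,.022,(.436,.0417),.03,red))"
```

```text
pos [0.4354 0.0418 0.1044] yaw 0.329 shift units [0.003 0.002 0.077] turn units [-0.     0.001 -0.001] rows>= 0.3
{'ell': array([0.4246, 0.0451]), 'ax': (0.009, 0.0333), 'mr': array([0.4239, 0.046 ]), 'sz': array([0.0094, 0.0282]), 'ang': 59.2, 'cen': array([0.4242, 0.0456])}
```

>>> apply_moves(
  plan=[
    [0.003,0,0.077,0,0,0,0],
    [0,0,0,0,0,0,0.3],
    [0,0,0,0,0,0,0.5],
    [0,0,0,0,0,0,0.6],
    [0,0,0,0,0,0,0.7],
    [0,0,0,0,0,0,0.8],
    [0,0,0,0,0,0,1],
    [0,0,0,0,0,0,1],
    [0,0,0,0,0,0,1],
  ],
  squeeze=30,
)

```text
time: 17.2
eef_pos: [0.4358, 0.0419, 0.0895]
eef_rot: [3.141, -0.001, 0.329]
wrist_force: [-2.6, -0.2, 5.5]
gripper_width: 0.143
grasp_force: 30.3
```

```bash
python3 -c "
from h import *
p=vision.camera('side'); u,v=px(p,[.45,.05,.02]).astype(int); a=p['img'][v-50:v+30,u-50:u+50]
cv2.imwrite('pics/g6.png',cv2.resize(a,None,fx=6,fy=6,interpolation=cv2.INTER_CUBIC)); go(.436,.0417,.18,0)"
```

```text
pos [0.4358 0.0419 0.0895] yaw 0.329 shift units [ 0.001  0.001 -0.452] turn units [ 0.    -0.001  0.419] rows>= 2.2
```

View pics/g6.png

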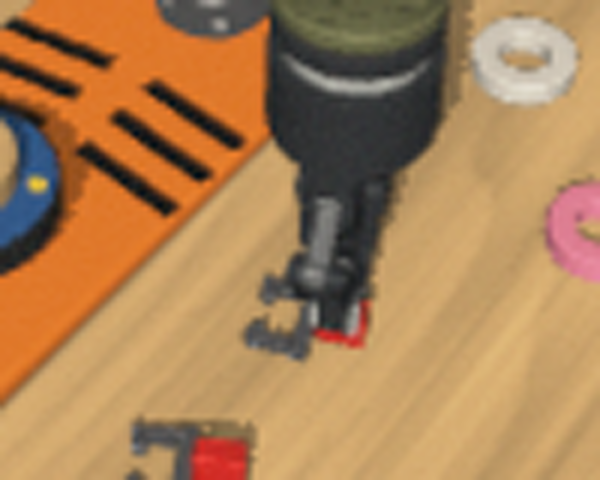

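>>> apply_moves(
  plan=[
    [0,0,-0.1,0,0,0,1],
    [0,0,-0.22,0,0,0.14,1],
    [0,0,-0.22,0,0,0.14,1],
    [0,0,0,0,0,0.139,1],
    [0.15,-0.08,0,0,0,0,1],
    [0.15,-0.08,0,0,0,0,1],
    [0.15,-0.08,0,0,0,0,1],
    [0.16,-0.08,0,0,0,0,1],
    [0,0,0,0,0,0,1],
    [0,0,0,0,0,0,1],
  ],
)

```text
time: 18.25
eef_pos: [0.5571, 0.106, 0.1958]
eef_rot: [3.141, 0.002, 0.001]
wrist_force: [0.4, -0.6, -0.5]
gripper_width: 0.152
grasp_force: 29.7
```

```bash
python3 -c "
from h import *
go(.558,.1055,.164,0)
z=telemetry.state()['eef_pos'][2]-.0895
p=vision.camera('side')
for l in ['clip_1','clip_1_tab']:
  for d in vision.pinpoint(p,l)[:3]: print(l,round(d['score'],2),at(p,d['xy'],z+(.011 if 'tab' in l else 0)).round(4))
p=vision.camera('top')
for l in ['clip_1','clip_1_tab']:
  for d in vision.pinpoint(p,l)[:3]: print(l,round(d['score'],2),at(p,d['xy'],z+(.011 if 'tab' in l else 0)).round(4))
for d in vision.pinpoint(p,'axle_1')[:2]: print(at(p,d['xy'],.022))
u,v=px(p,[.58,.1055,z]).astype(int); a=p['img'][v-50:v+50,u-50:u+50];a=cv2.resize(a,(400,400))
p=vision.camera('side')
u,v=px(p,[.58,.1055,z]).astype(int); b=p['img'][v-50:v+50,u-50:u+50];b=cv2.resize(b,(400,400))
cv2.imwrite('pics/g7.png',np.hstack([a,b]))"
```

```text
pos [0.5571 0.106  0.1958] yaw 0.001 shift units [0.005 0.002 0.159] turn units [0.001 0.003 0.001] rows>= 0.6
clip_1 0.69 [ 0.4394 -0.2046  0.1063]
clip_1 0.68 [0.4229 0.2214 0.1063]
clip_1 0.58 [0.5826 0.1098 0.1063]
clip_1_tab 0.44 [0.5506 0.1092 0.1173]
[ 0.60930055 -0.10339788  0.022     ]
```

View pics/g7.png

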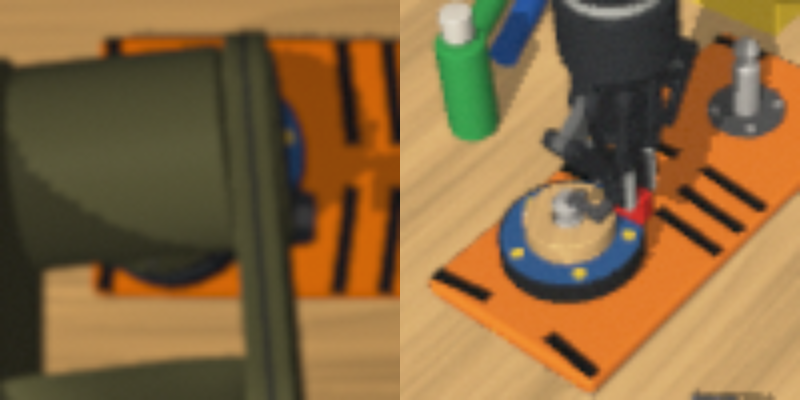

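>>> apply_moves(
  plan=[
    [0.002,0.002,0.05,0,0,0,1],
    [0,0,0.05,0,0,0,1],
    [0,0,0.05,0,0,0,1],
    [0,0,0.007,0,0,0,1],
    [0,0,0,0,0,0,1],
    [0,0,0,0,0,0,1],
  ],
)

```text
time: 19.25
eef_pos: [0.558, 0.1055, 0.1656]
eef_rot: [-3.142, -0.0, 0.0]
wrist_force: [0.6, 0.1, -0.4]
gripper_width: 0.151
grasp_force: 29.7
```

>>> apply_moves(
  plan=[
    [0,0,0.004,0,0,0,1],
    [0,0,0,0,0,0,1],
  ],
)

```text
time: 19.45
eef_pos: [0.558, 0.1055, 0.1651]
eef_rot: [-3.142, -0.001, 0.0]
wrist_force: [0.7, 0.5, -0.5]
gripper_width: 0.149
grasp_force: 29.7
```

>>> apply_moves(
  plan=[
    [0,0,0.004,0,0,0,1],
    [0,0,0,0,0,0,1],
  ],
)

```text
time: 19.65
eef_pos: [0.5578, 0.1055, 0.164]
eef_rot: [-3.142, -0.0, 0.0]
wrist_force: [0.3, 0.2, -0.2]
gripper_width: 0.149
grasp_force: 29.7
```

>>> apply_moves(
  plan=[
    [0,0,0.005,0,0,0,1],
    [0,0,0,0,0,0,1],
  ],
)

```text
time: 19.85
eef_pos: [0.5577, 0.1055, 0.1627]
eef_rot: [3.142, 0.0, 0.0]
wrist_force: [-0.2, 0.1, 0.2]
gripper_width: 0.147
grasp_force: 29.7
```

>>> apply_moves(
  plan=[
    [0,0,0.004,0,0,0,1],
    [0,0,0,0,0,0,1],
  ],
)

```text
time: 20.05
eef_pos: [0.5577, 0.1055, 0.162]
eef_rot: [3.142, 0.0, 0.0]
wrist_force: [-0.5, 0.4, -1.2]
gripper_width: 0.147
grasp_force: 29.7
```

>>> apply_moves(
  plan=[
    [0.015,0,0,0,0,0,1],
    [0.015,0,0.002,0,0,0,1],
    [0,0,0,0,0,0,1],
    [0,0,0,0,0,0,1],
  ],
)

```text
time: 20.45
eef_pos: [0.564, 0.1055, 0.1617]
eef_rot: [-3.142, 0.0, -0.0]
wrist_force: [0.2, -0.0, -0.2]
gripper_width: 0.151
grasp_force: 29.7
```

```bash
python3 -c "
from h import *
p=vision.camera('side')
for l in ['clip_1','clip_1_tab']:
  for d in vision.pinpoint(p,l)[:3]: print(l,round(d['score'],2),at(p,d['xy'],.072+(.011 if 'tab' in l else 0)).round(4))
u,v=px(p,[.60,.1055,.08]).astype(int); b=p['img'][v-30:v+30,u-40:u+40];b=cv2.resize(b,(800,600),interpolation=cv2.INTER_CUBIC)
cv2.imwrite('pics/g8.png',b)"
```

```text
clip_1 0.75 [0.4367 0.1986 0.072 ]
clip_1 0.57 [0.5931 0.1004 0.072 ]
clip_1_tab 0.43 [0.5599 0.1078 0.083 ]
```

View pics/g8.png

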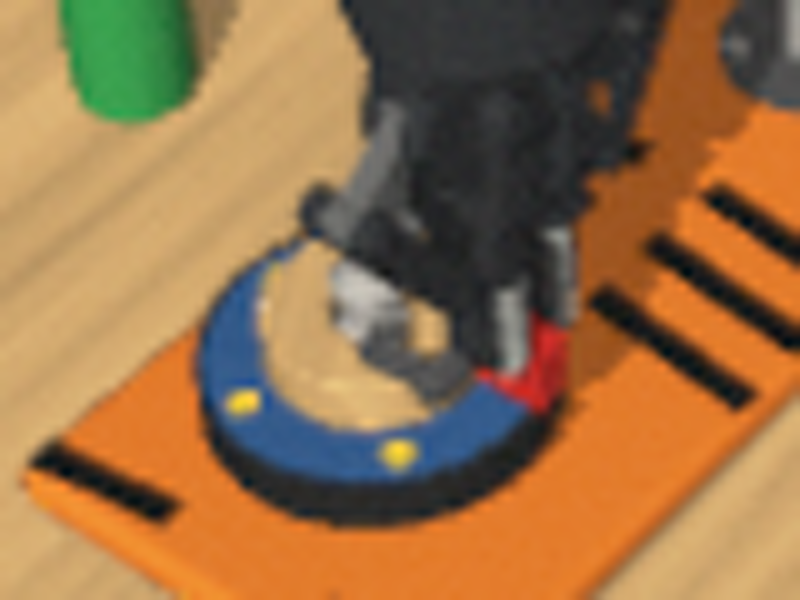

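>>> apply_moves(
  plan=[
    [0.009,0,0,0,0,0,1],
    [0,0,0,0,0,0,1],
    [0,0,0,0,0,0,0.75],
    [0,0,0,0,0,0,0.6],
    [0,0,0,0,0,0,0.5],
    [0,0,0,0,0,0,0.5],
    [0,0,-0.1,0,0,0,0.5],
    [0,0,-0.2,0,0,0,0.5],
    [0,0,-0.1,0,0,0,0.2],
    [-0.15,0,0,0,0,0,0],
  ],
)

```text
time: 21.6
eef_pos: [0.5392, 0.1055, 0.2471]
eef_rot: [-3.141, -0.01, -0.001]
wrist_force: [-0.3, -0.0, 0.7]
gripper_width: 0.821
grasp_force: 0.0
```

```bash
python3 -c "
from h import *
p=vision.camera('side')
for l in ['clip_1','clip_1_tab']:
  for d in vision.pinpoint(p,l)[:3]: print(l,round(d['score'],2),at(p,d['xy'],.072+(.011 if 'tab' in l else 0)).round(4))
print(blob(p,.03,(.437,-.3074),.08,yellow))
go(.4615,-.304,.16,0)"
```

```text
clip_1 0.72 [0.4319 0.1993 0.072 ]
clip_1 0.64 [0.6039 0.0912 0.072 ]
clip_1 0.61 [ 0.7327 -0.0545  0.072 ]
clip_1_tab 0.66 [0.5545 0.1099 0.083 ]
{'ell': array([ 0.4343, -0.298 ]), 'ax': (0.0454, 0.1192), 'mr': array([ 0.4327, -0.2976]), 'sz': array([0.0443, 0.1103]), 'ang': 7.2, 'cen': array([ 0.4324, -0.2978])}
pos [0.5347 0.1056 0.2418] yaw 0.0 shift units [-0.367  2.048  0.409] turn units [-0. -0.  0.] rows>= 8.5
```

>>> apply_moves(
  plan=[
    [-0.043,0.231,0.02,0,0,0,0],
    [-0.043,0.231,0.02,0,0,0,0],
    [-0.043,0.231,0.02,0,0,0,0],
    [-0.043,0.231,0.02,0,0,0,0],
    [-0.043,0.231,0.02,0,0,0,0],
    [-0.043,0.231,0.02,0,0,0,0],
    [-0.043,0.231,0.02,0,0,0,0],
    [-0.043,0.231,0.02,0,0,0,0],
    [-0.043,0.231,0.02,0,0,0,0],
    [0,0,0,0,0,0.182,0],
  ],
)

```text
time: 22.75
eef_pos: [0.4571, -0.3152, 0.205]
eef_rot: [3.14, 0.001, -0.152]
wrist_force: [1.1, 1.2, 0.2]
gripper_width: 0.997
grasp_force: 0.0
```

```bash
python3 -c "
from h import *
go(.457,-.3102,.0885,-.143)
p=vision.camera('top'); print('tab',blob(p,.094,(.565,.1055),.035,red)); a=rect(p,.080,.51,.66,.03,.18,.000375)
p=vision.camera('side'); b=rect(p,.080,.51,.66,.03,.18,.000375); print(blob(p,.03,(.437,-.3074),.08,yellow))
cv2.imwrite('pics/g9.png',np.hstack([a,b]))"
```

```text
pos [ 0.4571 -0.3152  0.205 ] yaw -0.152 shift units [-0.004 -0.025  0.582] turn units [ 0.001  0.001 -0.011] rows>= 2.3
tab {'ell': array([0.565 , 0.1041]), 'ax': (0.0153, 0.0258), 'mr': array([0.5648, 0.1042]), 'sz': array([0.0235, 0.0175]), 'ang': 90.0, 'cen': array([0.5649, 0.1041])}
{'ell': array([ 0.4336, -0.298 ]), 'ax': (0.0447, 0.1224), 'mr': array([ 0.4328, -0.2975]), 'sz': array([0.0442, 0.1103]), 'ang': 7.7, 'cen': array([ 0.4325, -0.2977])}
```

View pics/g9.png

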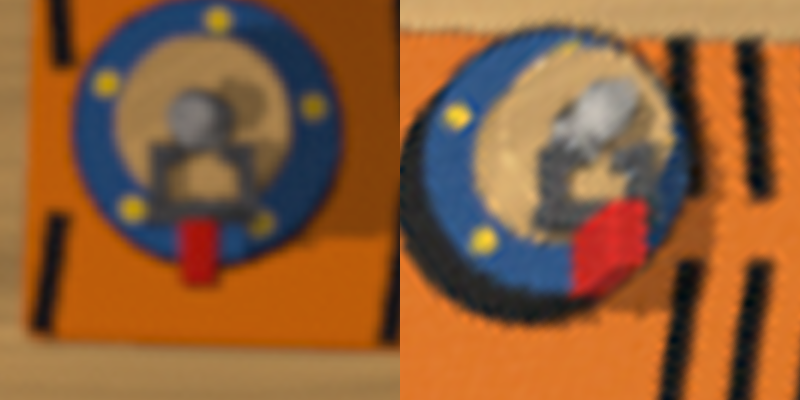

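The clip lies flat on the hub with its mouth at the groove, about 20 mm short and aligned within 1 mm. Now grasp the fork.

>>> apply_moves(
  plan=[
    [0,-0.012,0.2,0,0,0,0],
    [0,0,0.2,0,0,0,0],
    [0,0,0.1,0,0,0,0],
    [0,0,0,0,0,0,0],
    [0,0,0,0,0,0,0],
  ],
)

```text
time: 23.35
eef_pos: [0.459, -0.3075, 0.1059]
eef_rot: [-3.141, 0.0, -0.14]
wrist_force: [-0.3, 0.5, -0.9]
gripper_width: 1.002
grasp_force: 0.0
```

```bash
python3 -c "
from h import *
go(.457,-.3102,.0885,-.143)"
```

```text
pos [ 0.459  -0.3075  0.1059] yaw -0.14 shift units [-0.008  0.015  0.087] turn units [-0.     0.     0.003] rows>= 0.4
```

>>> apply_moves(
  plan=[
    [-0.008,0.015,0.087,0,0,0,0],
    [0,0,0,0,0,0,0.3],
    [0,0,0,0,0,0,0.5],
    [0,0,0,0,0,0,0.6],
    [0,0,0,0,0,0,0.8],
    [0,0,0,0,0,0,1],
    [0,0,0,0,0,0,1],
    [0,0,0,0,0,0,1],
  ],
  squeeze=80,
)

```text
time: 24.15
eef_pos: [0.4574, -0.3113, 0.0899]
eef_rot: [3.14, -0.002, -0.143]
wrist_force: [-0.2, 1.2, 6.7]
gripper_width: 0.252
grasp_force: 81.2
```

>>> apply_moves(
  plan=[
    [0,0,-0.05,0,0,0,1],
    [0,0,-0.2,0,0,0,1],
    [0,0,-0.25,0,0,0,1],
    [0,0,0,0,0,0.182,1],
    [-0.1,-0.2,0,0,0,0,1],
    [-0.1,-0.2,0,0,0,0,1],
    [-0.09,-0.21,0,0,0,0,1],
    [0,-0.24,0,0,0,0,1],
    [0,-0.24,0,0,0,0,1],
    [0,-0.24,0,0,0,0,1],
  ],
)

```text
time: 25.15
eef_pos: [0.4756, -0.0373, 0.1886]
eef_rot: [-3.142, -0.0, -0.286]
wrist_force: [0.9, -0.4, -1.7]
gripper_width: 0.256
grasp_force: 80.3
```

>>> apply_moves(
  plan=[
    [0,-0.24,0,0,0,0,1],
    [0,-0.24,0,0,0,0,1],
    [0,-0.24,0,0,0,0,1],
    [0,-0.03,0,0,0,0,1],
    [0,0,0,0,0,0,1],
    [0,0,0,0,0,0,1],
    [0,0,0,0,0,0,1],
  ],
)

```text
time: 25.85
eef_pos: [0.5178, 0.1036, 0.1881]
eef_rot: [3.141, 0.001, -0.288]
wrist_force: [-0.1, 0.1, -1.9]
gripper_width: 0.252
grasp_force: 80.3
```

```bash
python3 -c "
from h import *
go(.407,.1042,.150,0)
z=telemetry.state()['eef_pos'][2]-.0859
for n in ['side','top']:
  p=vision.camera(n)
  for l in ['fork_tip','fork_mid']:
    for d in vision.pinpoint(p,l)[:2]: print(n,l,round(d['score'],2),at(p,d['xy'],z+.013).round(4))
  a=rect(p,z+.013,.40,.62,.03,.18,.0005) if n=='side' else np.hstack([a,rect(p,z+.013,.40,.62,.03,.18,.0005)])
cv2.imwrite('pics/g10.png',a)"
```

```text
pos [0.5178 0.1036 0.1881] yaw -0.288 shift units [-0.532  0.154  0.191] turn units [ 0.     0.001 -0.366] rows>= 2.3
side fork_tip 0.76 [0.6507 0.0644 0.1152]
top fork_tip 0.65 [0.6515 0.0674 0.1152]
```

Turned the wrong way, but still clear above everything. Back off and turn to yaw 0.

>>> apply_moves(
  plan=[
    [-0.177,0.051,0,0,0,0,1],
    [-0.177,0.051,0,0,0,0,1],
    [-0.178,0.052,0,0,0,0,1],
    [0,0,0,0,0,-0.183,1],
    [0,0,0,0,0,-0.183,1],
    [0,0,0,0,0,0,1],
    [0,0,0,0,0,0,1],
    [0,0,0,0,0,0,1],
  ],
)

```text
time: 26.95
eef_pos: [0.4076, 0.1052, 0.1884]
eef_rot: [3.142, 0.0, -0.001]
wrist_force: [1.0, -0.3, -1.7]
gripper_width: 0.253
grasp_force: 80.3
```

```bash
python3 -c "
from h import *
go(.407,.1042,.150,0)
z=telemetry.state()['eef_pos'][2]-.0859
a=[]
for n in ['side','top']:
  p=vision.camera(n)
  for l in ['fork_tip','fork_mid']:
    for d in vision.pinpoint(p,l)[:2]: print(n,l,round(d['score'],2),at(p,d['xy'],z+.013).round(4))
  if n=='top': print(blob(p,.094,(.565,.1055),.035,red))
  a.append(rect(p,z+.013,.40,.65,.03,.18,.0004))
cv2.imwrite('pics/g10.png',np.hstack(a))"
```

```text
pos [0.4076 0.1052 0.1884] yaw -0.001 shift units [-0.003  0.005  0.192] turn units [ 0.     0.    -0.001] rows>= 0.8
side fork_tip 0.79 [0.5376 0.1096 0.1155]
side fork_mid 0.93 [0.4388 0.1043 0.1155]
top fork_tip 0.72 [0.5442 0.0997 0.1155]
{'ell': array([0.565 , 0.1041]), 'ax': (0.0153, 0.0256), 'mr': array([0.5645, 0.1046]), 'sz': array([0.0235, 0.0173]), 'ang': 85.2, 'cen': array([0.5649, 0.1041])}
```

View pics/g10.png

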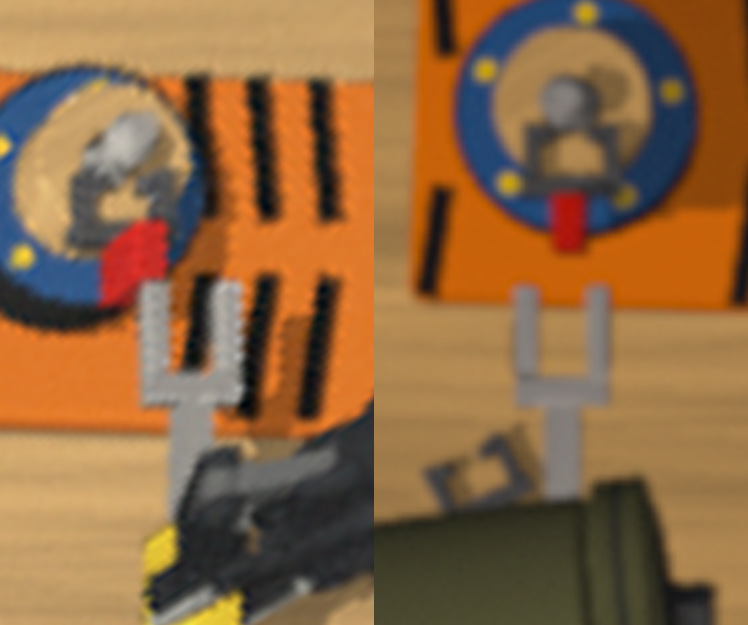

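>>> apply_moves(
  plan=[
    [0,0.005,0.1,0,0,0,1],
    [0,0,0.09,0,0,0,1],
    [0,0,0,0,0,0,1],
    [0.05,0,0,0,0,0,1],
    [0.05,0,0,0,0,0,1],
    [0.05,0,0,0,0,0,1],
    [0.03,0,0,0,0,0,1],
    [0,0,0,0,0,0,1],
    [0,0,0,0,0,0,1],
  ],
)

```text
time: 28.15
eef_pos: [0.4436, 0.1043, 0.1504]
eef_rot: [-3.142, 0.0, 0.001]
wrist_force: [0.6, 0.5, -1.3]
gripper_width: 0.256
grasp_force: 80.3
```

>>> apply_moves(
  plan=[
    [0.01,0,0,0,0,0,1],
    [0.01,0,0,0,0,0,1],
    [0.01,0,0,0,0,0,1],
    [0,0,0,0,0,0,1],
  ],
)

```text
time: 28.55
eef_pos: [0.4496, 0.1043, 0.1504]
eef_rot: [-3.142, -0.0, 0.002]
wrist_force: [-0.1, 0.2, -1.3]
gripper_width: 0.252
grasp_force: 80.3
```

>>> apply_moves(
  plan=[
    [0.01,0,0,0,0,0,1],
    [0.01,0,0,0,0,0,1],
    [0.01,0,0,0,0,0,1],
    [0,0,0,0,0,0,1],
  ],
)

```text
time: 28.95
eef_pos: [0.4554, 0.1044, 0.1502]
eef_rot: [-3.141, 0.001, 0.002]
wrist_force: [-1.8, 1.0, -0.8]
gripper_width: 0.251
grasp_force: 80.3
```

>>> apply_moves(
  plan=[
    [0.01,0,0,0,0,0,1],
    [0.01,0,0,0,0,0,1],
    [0,0,0,0,0,0,1],
  ],
)

```text
time: 29.25
eef_pos: [0.4578, 0.1045, 0.1494]
eef_rot: [-3.141, 0.005, 0.002]
wrist_force: [-7.5, 1.9, 1.2]
gripper_width: 0.251
grasp_force: 80.6
```

>>> apply_moves(
  plan=[
    [0.01,0,0,0,0,0,1],
    [0.01,0,0,0,0,0,1],
    [0,0,0,0,0,0,1],
  ],
)

```text
time: 29.55
eef_pos: [0.4619, 0.1045, 0.1492]
eef_rot: [3.141, 0.005, 0.002]
wrist_force: [-5.3, 1.0, -1.0]
gripper_width: 0.259
grasp_force: 80.4
```

```bash
python3 -c "
from h import *
p=vision.camera('top'); print(blob(p,.094,(.575,.1055),.035,red))
p=vision.camera('side'); print(blob(p,.094,(.575,.1055),.035,red))"
```

```text
{'ell': array([0.5772, 0.105 ]), 'ax': (0.0151, 0.0292), 'mr': array([0.577 , 0.1046]), 'sz': array([0.0255, 0.0146]), 'ang': 86.6, 'cen': array([0.577, 0.105])}
{'ell': array([0.5727, 0.1116]), 'ax': (0.0233, 0.0381), 'mr': array([0.5721, 0.1111]), 'sz': array([0.0356, 0.0257]), 'ang': 88.3, 'cen': array([0.5728, 0.1116])}
```

>>> apply_moves(
  plan=[
    [0.01,0,0,0,0,0,1],
    [0.01,0,0,0,0,0,1],
    [0,0,0,0,0,0,1],
  ],
)

```text
time: 29.95
eef_pos: [0.4686, 0.1042, 0.151]
eef_rot: [3.142, -0.003, 0.001]
wrist_force: [-0.4, -0.1, -0.8]
gripper_width: 0.253
grasp_force: 80.3
```

>>> apply_moves(
  plan=[
    [0.01,0,0,0,0,0,1],
    [0.005,0,0,0,0,0,1],
    [0,0,0,0,0,0,1],
  ],
)

```text
time: 30.25
eef_pos: [0.4708, 0.1043, 0.1505]
eef_rot: [3.142, -0.001, 0.001]
wrist_force: [-0.0, 0.8, -1.6]
gripper_width: 0.251
grasp_force: 80.3
```

```bash
python3 -c "
from h import *
p=vision.camera('top'); print(blob(p,.094,(.58,.1055),.035,red))
p=vision.camera('side'); print(blob(p,.094,(.58,.1055),.035,red))"
```

```text
{'ell': array([0.5865, 0.1054]), 'ax': (0.0143, 0.0291), 'mr': array([0.5863, 0.1052]), 'sz': array([0.0248, 0.014 ]), 'ang': 88.2, 'cen': array([0.5863, 0.1054])}
{'ell': array([0.5821, 0.1113]), 'ax': (0.0222, 0.0379), 'mr': array([0.581 , 0.1108]), 'sz': array([0.036 , 0.0235]), 'ang': 90.0, 'cen': array([0.582 , 0.1113])}
```

Push force peaked at 7.5 N and then dropped to zero, with the seat on the axle line: the clip has snapped in. Back the fork off and return it to the mat.

>>> apply_moves(
  plan=[
    [-0.08,0,0,0,0,0,1],
    [-0.12,0,0,0,0,0,1],
    [-0.12,0,0,0,0,0,1],
    [0,0,-0.2,0,0,0,1],
    [0,0.2,0,0,0,0,1],
    [0,0.23,0,0,0,0,1],
    [0,0.23,0,0,0,0,1],
    [0,0.23,0,0,0,0,1],
    [0,0.23,0,0,0,0,1],
    [0,0.23,0,0,0,0,1],
  ],
)

```text
time: 31.35
eef_pos: [0.4065, -0.1677, 0.1907]
eef_rot: [3.141, -0.001, 0.001]
wrist_force: [0.4, -0.2, -0.9]
gripper_width: 0.256
grasp_force: 80.3
```

>>> apply_moves(
  plan=[
    [0,0.23,0,0,0,0,1],
    [0.07,0.23,0,0,0,0,1],
    [0.07,0.23,0,0,0,0,1],
    [0.07,0.1,0,0,0,0,1],
    [0,0,0,0,0,0,1],
    [0,0,0,0,0,0,1],
    [0,0,0,0,0,0,1],
  ],
)

```text
time: 32.05
eef_pos: [0.4487, -0.3226, 0.1899]
eef_rot: [-3.141, 0.001, 0.002]
wrist_force: [0.2, 0.2, -2.5]
gripper_width: 0.255
grasp_force: 80.2
```

```bash
python3 -c "
from h import *
go(.4505,-.325,.092,0)
p=vision.camera('top'); print(blob(p,.094,(.58,.1055),.04,red)); print('hub',blob(p,.054,(.6157,.106),.08,blue))"
```

```text
pos [ 0.4487 -0.3226  0.1899] yaw 0.002 shift units [0.01  0.012 0.489] turn units [-0.001  0.001  0.003] rows>= 2.0
{'ell': array([0.5864, 0.1057]), 'ax': (0.0142, 0.0291), 'mr': array([0.5862, 0.1057]), 'sz': array([0.0245, 0.0145]), 'ang': 90.0, 'cen': array([0.5862, 0.1057])}
hub {'ell': array([0.5923, 0.0916]), 'ax': (0.0428, 0.0802), 'mr': array([0.5877, 0.0893]), 'sz': array([0.0376, 0.0919]), 'ang': 60.5, 'cen': array([0.5871, 0.0868])}
```

>>> apply_moves(
  plan=[
    [0.01,0.012,0.1,0,0,0,1],
    [0,0,0.2,0,0,0,1],
    [0,0,0.12,0,0,0,1],
    [0,0,0.05,0,0,0,1],
    [0,0,0.02,0,0,0,1],
    [0,0,0,0,0,0,1],
    [0,0,0,0,0,0,1],
  ],
)

```text
time: 32.8
eef_pos: [0.452, -0.3266, 0.0941]
eef_rot: [3.14, -0.002, 0.002]
wrist_force: [-0.8, 0.5, -0.7]
gripper_width: 0.254
grasp_force: 80.3
```

>>> apply_moves(
  plan=[
    [0,0,0.006,0,0,0,1],
    [0,0,0,0,0,0,0.7],
    [0,0,0,0,0,0,0.5],
    [0,0,0,0,0,0,0.3],
    [0,0,0,0,0,0,0],
    [0,0,0,0,0,0,0],
    [0,0,-0.2,0,0,0,0],
    [0,0,-0.2,0,0,0,0],
    [0,0,-0.2,0,0,0,0],
    [0,0,-0.2,0,0,0,0],
  ],
)

```text
time: 33.8
eef_pos: [0.4509, -0.3259, 0.2526]
eef_rot: [-3.141, 0.0, 0.002]
wrist_force: [1.3, -1.1, 0.4]
gripper_width: 0.999
grasp_force: 0.0
```

>>> apply_moves(
  plan=[
    [0,0.2,0,0,0,0,0],
    [0,0.2,0,0,0,0,0],
    [0,0.2,0,0,0,0,0],
    [0,0.2,0,0,0,0,0],
    [0,0.2,0,0,0,0,0],
    [0,0,0,0,0,0,0],
    [0,0,0,0,0,0,0],
  ],
)

```text
time: 34.5
eef_pos: [0.451, -0.5265, 0.2504]
eef_rot: [-3.14, 0.001, 0.0]
wrist_force: [0.3, 0.3, -0.3]
gripper_width: 1.002
grasp_force: 0.0
```

```bash
python3 -c "
from h import *
p=vision.camera('side')
print('fork mid',[at(p,d['xy'],.017).round(4) for d in vision.pinpoint(p,'fork_mid')[:1]],blob(p,.03,(.43,-.32),.08,yellow))
b=rect(p,.080,.51,.66,.03,.18,.000375)
p=vision.camera('top'); a=rect(p,.080,.51,.66,.03,.18,.000375); c=cv2.resize(p['img'],(534,400))[:,270:534]
print('fork mid',[at(p,d['xy'],.017).round(4) for d in vision.pinpoint(p,'fork_mid')[:1]])
cv2.imwrite('pics/g11.png',np.hstack([cv2.resize(a,(260,400)),cv2.resize(b,(260,400)),c]))"
```

```text
fork mid [array([ 0.4821, -0.3374,  0.017 ])] {'ell': array([ 0.4256, -0.3143]), 'ax': (0.0463, 0.1286), 'mr': array([ 0.427 , -0.3142]), 'sz': array([0.1067, 0.0459]), 'ang': 89.4, 'cen': array([ 0.4265, -0.3142])}
fork mid [array([ 0.4749, -0.3302,  0.017 ])]
```

View pics/g11.png

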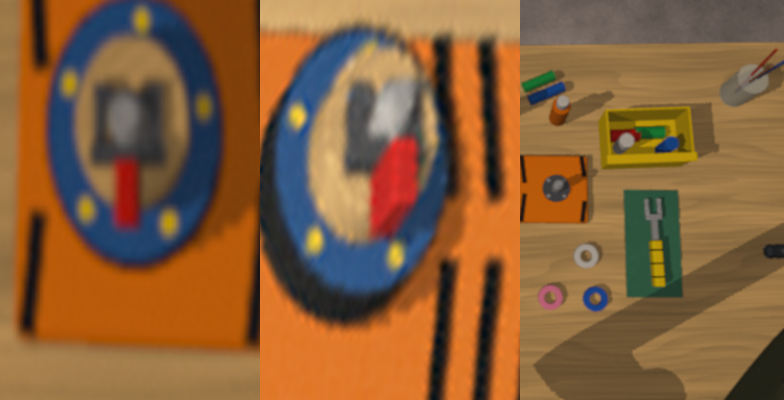

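The clip sits around the stub at (125,120), the wheel is home, and the fork lies flat mid-mat at (655,240). Bottles and bin are untouched. Handing in.

```bash
python3 -c "
from h import *
print(order.close_job())"
```

```text
the job is handed in; nothing more can be done
None
```

The job is handed in: the one wheel laid out is on axle_1 with a spacer under it, the clip was snapped in with the fork, and the fork is back mid-mat; my last images showed no faults, but no verdict came back.

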